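# Tip the infuser stick out of its tube

### The job

Press down the mouth end of the longer square metal tube so that it tilts and the steel tea-infuser stick inside slides forward and stands out of the mouth. Then let the tube come back level, grip the stick by its exposed end, draw it out, and set it down gently, not dropped, lengthwise and flat inside the long ceramic rest, and let go. The shorter, fatter tube is not the one.

Things in the scene. Friction and masses are not known exactly. Their poses are not given: they have to be found in the camera images.
- long_stand: Fixed wooden stand of the longer tube. Origin: on the counter, below the hinge; x points level from the tube's closed end to its mouth, y along the hinge, z up. Hinge on the tube's axis at z = 90 mm. Base 64 mm wide, 6 thick, x = -60 to +132. A curved catch, 26 wide, top at z = 56, face 132 from the hinge, stops the sliding stick; keep the fingertips above it when drawing out. A shorter, fatter tube on a like stand is beside it.
- long_tube (a joint): Tilt of the longer tube, rad: 0 level, positive mouth down, stop at 0.58. A spring keeps it level: pressing to the stop 60 mm from the hinge takes 7 to 9 N and sinks that point about 35 mm; let go, it levels itself in about 1 s (sags up to 0.06 with the stick out). The stick slides freely beyond 0.4 and keeps its place when level.
- long_mouth (a point): Centre of the open mouth of the longer tube, which moves with it; x out of the mouth. Tube: bare aluminium, square, 170 mm long, 24 x 24 outside, 18 x 18 bore, black cap on the closed end; level, it spans x = -85 to +85 of the stand and its top is at z = 102. Tilted, the stick slides out until the catch stops it, about 47 mm past the mouth.
- stick: Tea-infuser stick: square steel bar 150 x 12 x 12 mm, about 50 g. Origin at its centre, x along its length, at the start as the stand's x. It starts wholly inside the longer tube, unseen, front end 10 to 16 mm behind the mouth, on the bore's floor (its centre line 3 mm below the tube's axis).
- rest: Fixed long cream ceramic rest: open shallow tray 210 x 66 mm outside, 200 x 56 inside, rim 16 high, floor 5 thick. Origin: centre of its underside on the counter; x along its length, within 32 degrees of the stand's x; z up.

How it is judged (in metres and radians):
On the way, in this order (a step that is already met when the one before it is completed fails the run):
1. the longer tube is tilted mouth down and the stick stands at least 25 mm out of its mouth (value of joint long_tube above 0.25 rad and x of stick in the frame of long_stand above 0.033 m), for 0.1 s.
2. the stick is held by the fingers, drawn clear of the tube (contact force between the fingers and stick above 0.5 N and horizontal distance between stick and long_stand above 0.155 m and height (world z) of stick above 0.03 m), for 0.1 s.
At the end, for the whole second after the job is handed in: The stick lies flat on the floor of the ceramic rest, wholly within its rim (centre within 30 mm along and 26 mm across of the rest's centre, which being inside the rim ensures), released and at rest (x of stick in the frame of rest between -0.03 and 0.03 m and y of stick in the frame of rest between -0.026 and 0.026 m and z of stick in the frame of rest below 0.0145 m and angle between stick's own x axis and vertical between 1.51 and 1.63 rad and contact force between the fingers and stick below 0.05 N and linear speed of stick below 0.02 m/s); the robot touches nothing.
It fails at once if the stick is dropped into the rest (falls free near it faster than 0.8 m/s) (linear speed of stick above 0.8 m/s and horizontal distance between stick and rest below 0.12 m and contact force between the fingers and stick below 0.05 N).
It also fails if it takes over 54 s, if anything falls off the work surface, if the arm or the gripper's body presses on something with over 40 N, if the wrist force passes 120 N, or if a joint passes its speed limit or range.

### The arm

A 6-joint arm with a two-finger parallel gripper is mounted at the origin on the work surface. World frame = base frame: x ahead of the robot, y to its left, z up, the work surface at z = 0. Lengths are in m, angles in degrees, forces in N, time in s.
With the tool pointing down it reaches from about 0.25 to 0.725 m from the base axis. Payload 9.7 kg.
Tool frame: the origin (TCP) lies on the centre line of the jaws, within the pads' length; the fingertips stand 19 mm ahead of it and the grasp point (between the pads) is the TCP; z points along the fingers, y is the direction in which the jaws open and shut (so a half turn about z gives the same grasp; the last joint's range is limited). The gripper opens to 85 mm and grips with 20 to 120 N. Pads are 22 mm wide; open, the fingers measure 114 mm over their backs; the gripper's body (76 mm by 85 mm) begins 54 mm behind the grasp point. The pads swing forward as they close: fully open they stand 13 mm farther back than shut.
Start: joints at [-69.442, 4.979, 10.078, 95.1, 0, 90], TCP at [0.193, -0.515, 0.229] pointing down, gripper open.
Joint ranges: [-179.16, 179.16], [-48.56, 103.87], [-65.8, 70.77], [-126.05, 130.52], [-82.76, 87.17], [-180, 180]. Speed limits (degrees/s): [127.2, 127.2, 147.25, 180, 180, 180].

### API

Orientations are given as [roll, pitch, yaw] about the fixed x, y, z axes, in that order (R = Rz(yaw) Ry(pitch) Rx(roll)).
In Python, from workcell import bot gives the robot as it stands.
- The arm moves only by the tool servo_tool, never from a script. Its argument "motion" is a list that holds one entry, the list of rows, each a list of 6 numbers: the shift along the tool's x, y, z in mm, then the turn, a rotation vector about the tool's x, y, z in rad. A call has 1 to 5 rows; each row shifts and turns the commanded pose from where the row before left it, along the tool's axes as they then stand; what a row does not reach is not made up. A row lasts 1/10 s, in which the tool goes at most 50 mm and 8.59 degrees, less where a joint would pass 70% of its speed; a pose out of reach is approached as far as the arm can. A call is refused whole if a number of a shift passes 50 or a number of a turn 0.15, either way. A call with a gripper value outside its range is refused whole. "gripper" is the finger opening in mm, from 0 to 85.4, set as the call begins (left out, the last holds). The fingers move at their own pace and stop on an object; "newtons" is the grip in N (left out, the last holds). Time passes only in rows, so rows that do not move let the fingers close. It gives the time, the measured TCP pose, the force and the opening at its end, in the units of the state.
- bot.get_obs(): the state, without advancing time (a new reading comes with each control period).
- bot.camera(name): name is "side" or "top" or "wrist"; returns a dict with "color" (400x640x3 uint8, red, green, blue), "fx", "fy", "cx", "cy" (pixels), "R" (3x3) and "t" (3): a world point X has camera coordinates R X + t. Camera axes: x right, y down, z forward; pixel columns grow to the right and rows downward; lengths in m; the calibration is good to about 2 mm. The wrist camera is an equidistant fisheye: a pixel r from the principal point sees the ray r / f radians off the axis. A picture is of the moment at which its call begins. There is no depth.
- bot.job_done(): hands the job in, once; it reports no verdict.
Trained networks look in a picture, given as the dict that the camera call returned (one of the last four; its "shot" number tells which), for a name from the list of things; names that differ only in an ending like _2 or _b are one class to them, and where a whole thing is asked for, a point or a joint stands for the part that bears it (a point fixed in the world has none). Each returns a list of dicts, best first, with "confidence" (0 to 1); they miss things now and then, are a little off and sometimes report something else, mostly with a low value. They report only what shows in the picture. A call takes as long as a camera call.
- bot.look_for(picture, label): "rect" ([left, top, width, height] in pixels, round what is visible of it).
The state is a dict: "time": time; "q": joint angles; "qd": joint speeds; "joint_efforts": joint torques, N m; "ee_pos": TCP position; "tcp_rot": TCP orientation; "wrist_force": force on the tool from outside, world axes, zero at the start; "torque": the same for the moment, N m; "opening": finger opening in m.
Only numpy, scipy, OpenCV 4.12 (cv2) and the standard library are available. Lean on these libraries where they do the work, as an engineer would, in place of code of your own. Each camera call takes 0.05 s, during which the arm holds its last target.

## Working session

There is one attempt and no reset: what is moved stays moved. The work goes in short steps, Python scripts to look and compute and a tool call to move; the robot and the scene stay as the last step left them, time stands still between calls to the robot, and variables do not carry over. Pictures are saved under pics/ and viewed, and the job is handed in when it is done.

Besides the shell and the picture viewer there is one more tool, called after "Call:" as a command line: name --argument value ..., lists and objects as JSON in quotes. servo_tool: Moves the arm, as the interface text tells. Its arguments: {"type":"object","properties":{"motion":{"type":"array","items":{"type":"array","items":{"type":"array","items":{"type":"number"}}}},"gripper":{"type":"number"},"newtons":{"type":"number"}},"required":["motion"]}

```bash
mkdir -p pics; ls
cat > h.py <<'E'
import numpy as np, cv2, json
from workcell import bot
def save(p,n): cv2.imwrite(f'pics/{n}.png', cv2.cvtColor(p['color'],cv2.COLOR_RGB2BGR))
def proj(p,X):
    c=np.asarray(p['R'])@np.asarray(X,float)+np.asarray(p['t'])
    return np.array([p['fx']*c[0]/c[2]+p['cx'],p['fy']*c[1]/c[2]+p['cy']])
def ray(p,u,v):
    d=np.array([(u-p['cx'])/p['fx'],(v-p['cy'])/p['fy'],1.]); R=np.asarray(p['R'])
    return -R.T@np.asarray(p['t']), R.T@d
def onz(p,u,v,z):
    o,d=ray(p,u,v); return o+d*(z-o[2])/d[2]
E
python3 - <<'E'
from h import *
for n in ['top','side']:
    p=bot.camera(n); save(p,n+'0')
    print(n,p['fx'],p['cx'],p['cy'],np.round(p['R'],3).tolist(),np.round(p['t'],3))
    np.save(n+'0.npy',p,allow_pickle=True)
    for l in ['long_stand','long_tube','long_mouth','rest']:
        print(l,[(r['rect'],round(r['confidence'],2)) for r in bot.look_for(p,l)])
print(bot.get_obs())
E
```

```text
pics
top 363.16891970549176 316.53429783449485 196.1188734000804 [[-0.028, -1.0, 0.003], [-0.999, 0.028, -0.016], [0.016, -0.004, -1.0]] [0.036 0.561 0.788]
long_stand [([176.0, 206.5, 121.1, 44.9], 0.79), ([177.5, 219.8, 92.7, 30.8], 0.52)]
long_tube [([179.8, 219.7, 90.7, 30.3], 0.84)]
long_mouth [([177.4, 217.5, 94.6, 34.8], 0.91)]
rest [([356.0, 203.0, 101.6, 56.3], 0.92)]
side 391.89216823945105 317.3965928159425 199.1512083267307 [[0.764, -0.645, 0.004], [-0.383, -0.458, -0.802], [0.519, 0.612, -0.597]] [-0.432  0.306  0.373]
long_stand [([176.1, 151.6, 107.7, 100.3], 0.91)]
long_tube [([176.6, 151.8, 77.7, 50.0], 0.9)]
long_mouth [([174.7, 150.7, 78.5, 52.6], 0.86)]
rest [([297.9, 285.5, 125.2, 114.5], 0.73), ([173.6, 150.2, 81.1, 52.7], 0.54)]
{'time': 0.5, 'q': array([-6.94434183e+01,  4.98055437e+00,  1.00760700e+01,  9.51012860e+01,
       -1.18453810e-03,  8.99980826e+01]), 'qd': array([-0.03715759, -0.02307198,  0.17716656, -0.15361938,  0.02694832,
        0.03969205]), 'joint_efforts': array([ 4.04466964e-04, -5.19646275e+01,  4.64542902e+01,  1.91320869e-03,
       -4.89558499e-05, -1.19964540e-05]), 'ee_pos': array([ 0.19310732, -0.51495513,  0.22854905]), 'tcp_rot': array([-1.79994230e+02,  1.18434499e-03,  2.05584992e+01]), 'wrist_force': array([ 0.61291711, -0.50944235, -0.78915385]), 'torque': array([-0.00505586,  0.03561101,  0.02328535]), 'opening': 0.08511911094760395}
```

Run:
```python
import cv2
a=cv2.imread('pics/top0.png'); 
c=cv2.resize(a[170:300,150:480],None,fx=2.4,fy=2.4,interpolation=cv2.INTER_CUBIC); cv2.imwrite('pics/top0c.png',c)
a=cv2.imread('pics/side0.png'); c=cv2.resize(a[130:270,150:320],None,fx=4,fy=4,interpolation=cv2.INTER_CUBIC); cv2.imwrite('pics/side0c.png',c)
```

```text
(no output)
```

View pics/top0.png

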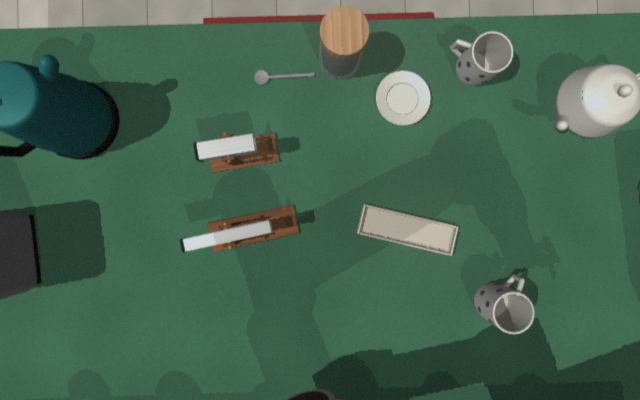

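View pics/side0.png

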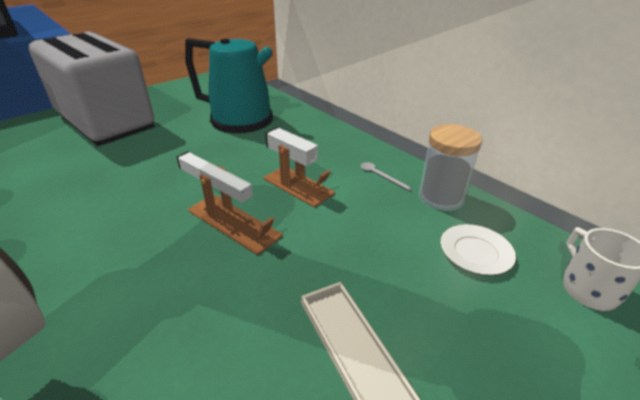

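```bash
ls pics
```

```text
side0.png
side0c.png
top0.png
top0c.png
```

View pics/top0c.png

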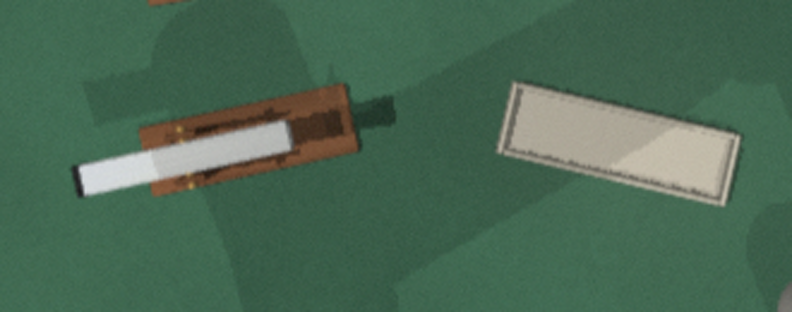

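View pics/side0c.png

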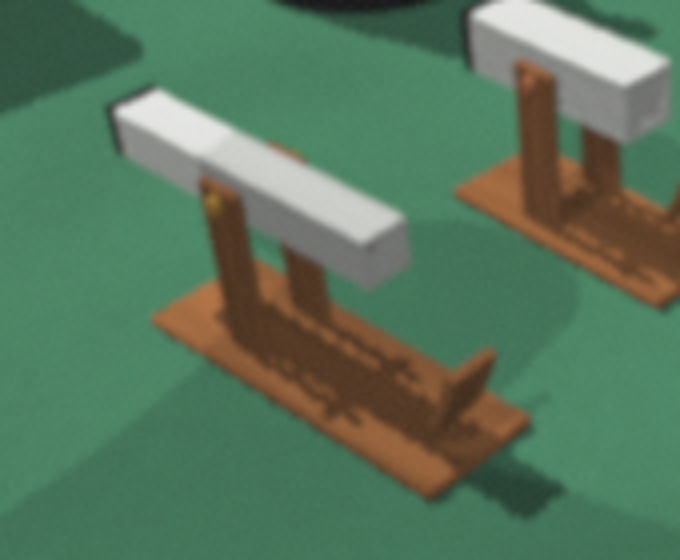

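```bash
cat > fit.py <<'E'
from h import *
from scipy.optimize import least_squares
T=np.load('top0.npy',allow_pickle=True).item(); S=np.load('side0.npy',allow_pickle=True).item()
t=lambda x,y:((x+.5)/2.4-.5+150,(y+.5)/2.4-.5+170)
s=lambda x,y:((x+.5)/4-.5+150,(y+.5)/4-.5+130)
# tube: x from closed to mouth, y left
C=[(T,t(289,121),(85,12,102)),(T,t(293,150),(85,-12,102)),(T,t(74,167),(-85,12,102)),(T,t(80,197),(-85,-12,102)),
(T,t(347,85),(132,32,6)),(T,t(359,150),(132,-32,6)),(T,t(140,128),(-60,32,6)),(T,t(154,195),(-60,-32,6)),
(S,s(527,418),(132,32,6)),(S,s(433,497),(132,-32,3)),(S,s(153,320),(-60,-32,6)),
(S,s(155,88),(-85,12,102)),(S,s(110,107),(-85,-12,102)),(S,s(407,215),(85,12,102)),(S,s(365,243),(85,-12,102)),(S,s(372,289),(85,-12,78))]
R=[(T,t(514,83),(-105,33,16)),(T,t(740,134),(105,33,16)),(T,t(724,205),(105,-33,16)),(T,t(498,152),(-105,-33,16)),
(S,(340,285),(-105,33,16)),(S,(302,297),(-105,-33,16))]
def res(p,C):
    c,n=np.cos(p[2]),np.sin(p[2]); o=[]
    for cam,uv,X in C:
        X=np.array(X)/1000; W=[p[0]+c*X[0]-n*X[1],p[1]+n*X[0]+c*X[1],X[2]]
        o+=list(proj(cam,W)-uv)
    return np.array(o)
for nm,CC in (('stand',C),('rest',R)):
    b=min((least_squares(res,[.5,0,a],args=(CC,),loss='soft_l1') for a in (-2,-1,0)),key=lambda r:r.cost)
    print(nm,b.x[:2],np.degrees(b.x[2])); print(np.round(b.fun.reshape(-1,2),1).tolist())
E
python3 fit.py
```

```text
stand [0.48940773 0.19406684] -79.1990941697193
[[-1.2, 0.1], [-0.2, 0.3], [1.2, 0.1], [1.4, -0.1], [-0.6, -0.8], [0.7, 0.9], [-0.7, 0.3], [-0.3, 1.2], [2.1, -1.1], [-0.4, 0.2], [-0.5, -1.6], [0.5, -0.3], [0.9, 0.0], [0.3, 0.5], [-0.1, -0.1], [-0.2, 0.3]]
rest [ 0.48416672 -0.17503037] -104.2736046697509
[[0.2, -0.2], [1.3, -0.1], [1.4, 0.4], [0.2, 1.0], [0.4, -4.8], [-1.3, -1.9]]
```

```bash
cat > plan.py <<'E'
from h import *
from scipy.spatial.transform import Rotation as Rn
def plan(pos,yaw,n,start=None,roll=180,pitch=0):
    o=bot.get_obs(); p0=np.array(o['ee_pos']); R0=Rn.from_euler('xyz',o['tcp_rot'],degrees=True)
    R1=Rn.from_euler('xyz',[roll,pitch,yaw],degrees=True)
    rv=(R0.inv()*R1).as_rotvec(); rows=[]; p=p0.copy(); R=R0
    for i in range(n):
        tgt=p0+(np.array(pos)-p0)*(i+1)/n
        Rt=R0*Rn.from_rotvec(rv*(i+1)/n)
        d=np.round(R.inv().apply(tgt-p)*1000,0 if i<n-1 else 1); w=np.round((R.inv()*Rt).as_rotvec(),3)
        p=p+R.apply(d/1000); R=R*Rn.from_rotvec(w)
        rows.append(d.tolist()+w.tolist())
    for i in range(0,n,5): print(json.dumps(rows[i:i+5]))
    print('end',p,R.as_euler('xyz',degrees=True), 'from',p0,o['tcp_rot'],o['time'],o['wrist_force'],o['opening'])
E
python3 -c "
from plan import *
plan([.5007,.135,.20],100.8,20)"
```

```text
[[26.0, -25.0, 1.0, -0.0, -0.0, -0.07], [27.0, -23.0, 2.0, -0.0, -0.0, -0.07], [29.0, -21.0, 1.0, -0.0, -0.0, -0.07], [31.0, -19.0, 2.0, -0.0, -0.0, -0.07], [32.0, -17.0, 1.0, -0.0, -0.0, -0.07]]
[[32.0, -15.0, 2.0, -0.0, -0.0, -0.07], [34.0, -12.0, 1.0, -0.0, -0.0, -0.07], [35.0, -10.0, 1.0, -0.0, -0.0, -0.07], [35.0, -8.0, 2.0, -0.0, -0.0, -0.07], [36.0, -5.0, 1.0, -0.0, -0.0, -0.07]]
[[35.0, -2.0, 2.0, -0.0, -0.0, -0.07], [36.0, -0.0, 1.0, -0.0, -0.0, -0.07], [36.0, 2.0, 2.0, -0.0, -0.0, -0.07], [36.0, 5.0, 1.0, -0.0, -0.0, -0.07], [35.0, 8.0, 1.0, -0.0, -0.0, -0.07]]
[[35.0, 10.0, 2.0, -0.0, -0.0, -0.07], [33.0, 12.0, 1.0, -0.0, -0.0, -0.07], [33.0, 15.0, 2.0, -0.0, -0.0, -0.07], [32.0, 17.0, 1.0, -0.0, -0.0, -0.07], [30.4, 18.8, 1.6, -0.0, -0.0, -0.07]]
end [0.50074788 0.13497214 0.19998878] [-1.79997852e+02 -5.48521159e-03  1.00772590e+02] from [ 0.19310732 -0.51495513  0.22854905] [-1.79994230e+02  1.18434499e-03  2.05584992e+01] 0.5 [ 0.61291711 -0.50944235 -0.78915385] 0.08511911094760395
```

Call:
servo_tool --motion '[[[26,-25,1,0,0,-0.07],[27,-23,2,0,0,-0.07],[29,-21,1,0,0,-0.07],[31,-19,2,0,0,-0.07],[32,-17,1,0,0,-0.07]]]'

```text
time: 1.0
ee_pos: [0.2709, -0.3512, 0.2215]
tcp_rot: [180.0, -0.0, 40.8]
wrist_force: [0.5, -0.5, 0.3]
opening: 0.0856
```

Call:
servo_tool --motion '[[[32,-15,2,0,0,-0.07],[34,-12,1,0,0,-0.07],[35,-10,1,0,0,-0.07],[35,-8,2,0,0,-0.07],[36,-5,1,0,0,-0.07]]]'

```text
time: 1.5
ee_pos: [0.3473, -0.1882, 0.2147]
tcp_rot: [180.0, -0.0, 60.8]
wrist_force: [-0.4, -0.6, 0.7]
opening: 0.0855
```

Call:
servo_tool --motion '[[[35,-2,2,0,0,-0.07],[36,0,1,0,0,-0.07],[36,2,2,0,0,-0.07],[36,5,1,0,0,-0.07],[35,8,1,0,0,-0.07]]]'

```text
time: 2.0
ee_pos: [0.4244, -0.026, 0.2078]
tcp_rot: [180.0, -0.0, 80.9]
wrist_force: [0.9, -1.5, 0.7]
opening: 0.0854
```

Call:
servo_tool --motion '[[[35,10,2,0,0,-0.07],[33,12,1,0,0,-0.07],[33,15,2,0,0,-0.07],[32,17,1,0,0,-0.07],[30,19,1,0,0,-0.07]]]' --gripper 0 --newtons 40

```text
time: 2.5
ee_pos: [0.5015, 0.1362, 0.2006]
tcp_rot: [180.0, -0.0, 101.0]
wrist_force: [1.0, -0.3, 0.4]
opening: 0.0122
```

Call:
servo_tool --motion '[[[0,0,0,0,0,0]]]'

```text
time: 2.6
ee_pos: [0.502, 0.1376, 0.1996]
tcp_rot: [-180.0, -0.0, 101.1]
wrist_force: [-1.7, -0.7, -0.3]
opening: 0.0008
```

Run:
```python
from plan import *
p=bot.camera('wrist'); save(p,'w1'); np.save('w1.npy',p,allow_pickle=True); print(p['fx'],p['cx'],p['cy'])
p=bot.camera('top'); save(p,'t1')
plan([.5007,.135,.125],100.8,5)
```

```text
309.70691628693146 320.51453260108406 199.6436354176938
[[0.0, -0.0, 15.0, -0.0, 0.0, 0.0], [0.0, -0.0, 15.0, -0.0, 0.0, 0.0], [0.0, -0.0, 15.0, -0.001, 0.0, 0.0], [0.0, -0.0, 15.0, 0.0, 0.0, 0.0], [0.0, -0.2, 15.2, 0.0, 0.0, 0.0]]
end [0.50067552 0.13497251 0.12502375] [1.79995739e+02 1.30412858e-02 1.00823188e+02] from [0.50090745 0.13503428 0.20022374] [-1.79946965e+02  1.30412858e-02  1.00823188e+02] 2.7 [ 0.89152158 -0.64269544 -0.31274405] -0.00019213728656373728
```

View pics/w1.png

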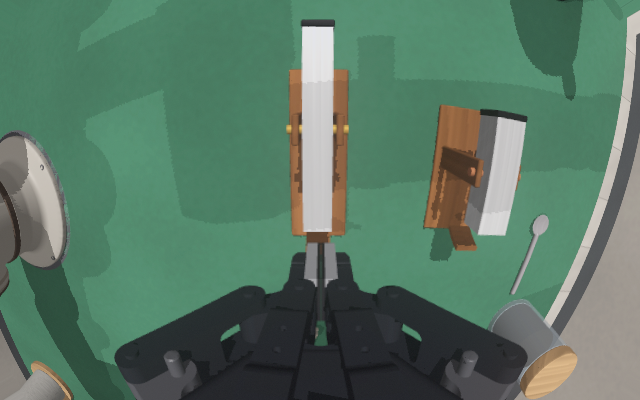

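View pics/t1.png

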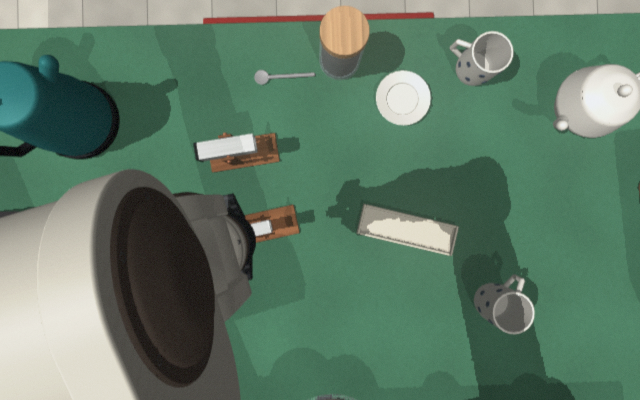

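```bash
cat > wfit.py <<'E'
from h import *
from scipy.optimize import least_squares
def fproj(p,X):
    c=np.asarray(p['R'])@X+np.asarray(p['t']); r=np.hypot(c[0],c[1]); th=np.arctan2(r,c[2])
    return np.array([p['cx']+p['fx']*th*c[0]/r,p['cy']+p['fy']*th*c[1]/r])
E
python3 - <<'E'
from wfit import *
p=np.load('w1.npy',allow_pickle=True).item()
C=[((303,232),(85,-12,102)),((332.5,232),(85,12,102)),((301.5,20),(-85,-12,102)),((335,20),(-85,12,102)),((289.5,70),(-60,-32,6)),((349.5,69.5),(-60,32,6)),((291.5,236),(132,-32,6)),((343,236),(132,32,6))]
def res(q):
    c,n=np.cos(q[2]),np.sin(q[2]); o=[]
    for uv,X in C:
        X=np.array(X)/1000; o+=list(fproj(p,np.array([q[0]+c*X[0]-n*X[1],q[1]+n*X[0]+c*X[1],X[2]]))-uv)
    return np.array(o)
b=least_squares(res,[.489,.194,np.radians(-79)],loss='soft_l1');print(b.x[:2],np.degrees(b.x[2]));print(np.round(b.fun.reshape(-1,2),1).tolist())
print(-np.array(p['R']).T@p['t'])
E
```

```text
[0.48884666 0.19392832] -79.38182539119339
[[0.3, -0.5], [-0.9, -0.3], [1.7, 3.3], [-0.5, 3.5], [-0.3, -1.5], [-0.4, -0.6], [-0.2, -0.4], [1.8, 0.0]]
[0.48709881 0.21336066 0.343653  ]
```

Call:
servo_tool --motion '[[[0,0,15,0,0,0],[0,0,20,0,0,0],[0,0,20,0,0,0],[0,0,15,0,0,0],[0,0,5,0,0,0]]]'

```text
time: 3.2
ee_pos: [0.5002, 0.1336, 0.1243]
tcp_rot: [-179.9, 0.0, 100.7]
wrist_force: [0.4, 0.4, -0.0]
opening: 0.0002
```

Call:
servo_tool --motion '[[[0,0,4,0,0,0],[0,0,4,0,0,0],[0,0,4,0,0,0],[0,0,4,0,0,0],[0,0,3,0,0,0]]]'

```text
time: 3.7
ee_pos: [0.5011, 0.1346, 0.1064]
tcp_rot: [180.0, -0.0, 100.8]
wrist_force: [0.2, 0.8, -1.5]
opening: 0.0003
```

Call:
servo_tool --motion '[[[0,0,3,0,0,0],[0,0,3,0,0,0],[0,0,2,0,0,0],[0,0,1,0,0,0],[0,0,0,0,0,0]]]'

```text
time: 4.2
ee_pos: [0.501, 0.1346, 0.0976]
tcp_rot: [180.0, -0.0, 100.8]
wrist_force: [0.4, -0.3, 1.0]
opening: -0.0002
```

Run:
```python
from plan import *
p=bot.camera('side'); save({'color':cv2.resize(p['color'][130:270,150:320],None,fx=4,fy=4)},'s2')
o=bot.get_obs(); print(o['ee_pos'],o['wrist_force'],o['time'])
```

```text
[0.50103935 0.13460917 0.0976481 ] [-0.81462646 -0.60010495 -0.05469645] 4.25
```

View pics/s2.png

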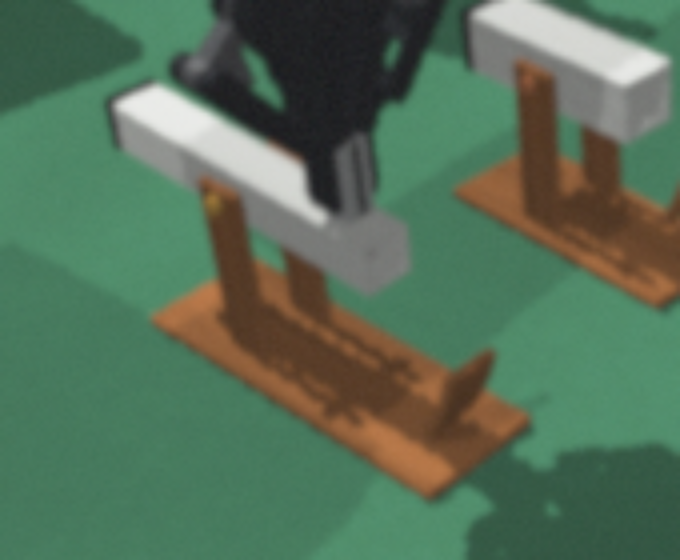

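Call:
servo_tool --motion '[[[0,0,3,0,0,0],[0,0,3,0,0,0],[0,0,3,0,0,0],[0,0,3,0,0,0],[0,0,0,0,0,0]]]'

```text
time: 4.75
ee_pos: [0.5012, 0.1344, 0.0853]
tcp_rot: [180.0, 0.0, 100.8]
wrist_force: [1.2, -3.4, 3.7]
opening: 0.0003
```

Run:
```python
from plan import *
p=bot.camera('side'); save({'color':cv2.resize(p['color'][130:270,150:320],None,fx=4,fy=4)},'s3')
o=bot.get_obs(); print(o['ee_pos'],o['wrist_force'],o['torque'],o['time'])
p=bot.camera('wrist'); save(p,'w3')
```

```text
[0.50114516 0.13447989 0.08546373] [ 1.55304452 -2.77254623  3.47859814] [-0.53482704 -0.23513745 -0.00234715] 4.8
```

View pics/s3.png

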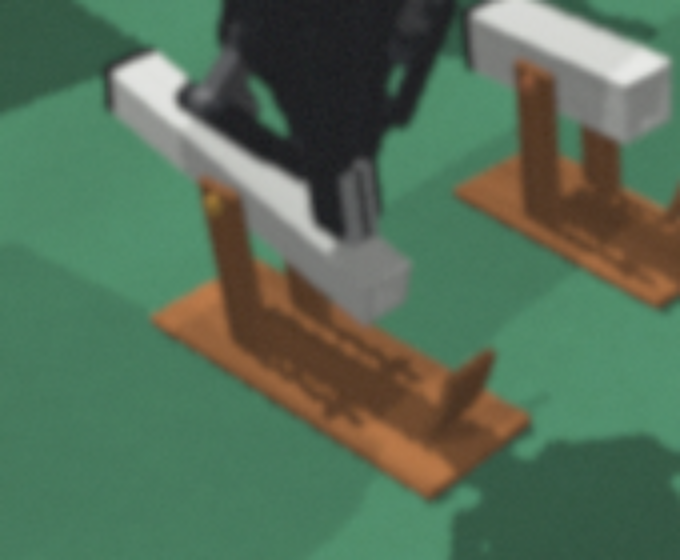

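View pics/w3.png

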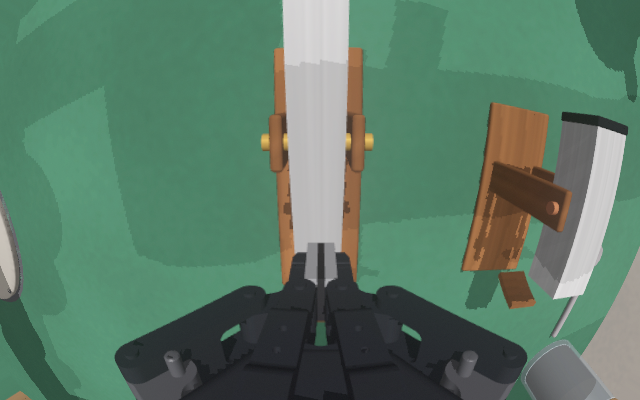

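Run:
```python
from h import *
S=np.load('side0.npy',allow_pickle=True).item()
u=lambda q:(np.array(q)-149.5-.0)*4-.5 if 0 else ((q[0]-150)*4+1.5,(q[1]-130)*4+1.5)
for z in (.102,.0854,.075,.066): print(z,np.round(u(proj(S,[.501,.1345,z]))))
c,n=np.cos(np.radians(-79.3)),np.sin(np.radians(-79.3))
for th in (0,.2,.3,.4):
  for X,Y,Z in((85,-12,-12),(85,12,12),(-85,-12,12)):
    x=X*np.cos(th)+Z*np.sin(th); z=90-X*np.sin(th)+Z*np.cos(th)
    print(th,(X,Y,Z),np.round(u(proj(S,[.489+(c*x-n*Y)/1000,.194+(n*x+c*Y)/1000,z/1000]))))
```

```text
0.102 [347. 208.]
0.0854 [352. 241.]
0.075 [355. 261.]
0.066 [357. 277.]
0 (85, -12, -12) [370. 291.]
0 (85, 12, 12) [407. 217.]
0 (-85, -12, 12) [113. 107.]
0.2 (85, -12, -12) [368. 318.]
0.2 (85, 12, 12) [412. 252.]
0.2 (-85, -12, 12) [111.  78.]
0.3 (85, -12, -12) [365. 330.]
0.3 (85, 12, 12) [413. 267.]
0.3 (-85, -12, 12) [111.  65.]
0.4 (85, -12, -12) [360. 340.]
0.4 (85, 12, 12) [411. 281.]
0.4 (-85, -12, 12) [113.  53.]
```

```bash
python3 - <<'E'
from wfit import *
p=np.load('w1.npy',allow_pickle=True).item()
for z in (.2,.19,.181,.22): print(z,fproj(p,np.array([.5009,.135,z])))
E
python3 -c "
import cv2
a=cv2.imread('pics/w1.png');cv2.imwrite('pics/w1c.png',cv2.resize(a[200:350,240:400],None,fx=4,fy=4))"
```

```text
0.2 [317.73990629 261.97027402]
0.19 [317.89031876 253.29800732]
0.181 [318.01374024 246.21981674]
0.22 [317.38921704 282.39289844]
```

View pics/w1c.png

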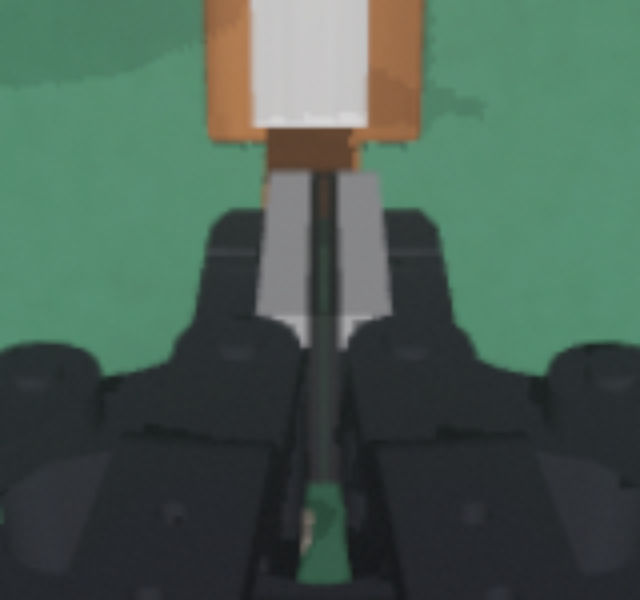

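Run:
```python
from wfit import *
p=np.load('w1.npy',allow_pickle=True).item()
c,n=np.cos(np.radians(100.8)),np.sin(np.radians(100.8))
for ox in (0,.006,.011):
  for z in (.2,.19,.181): print(ox,z,fproj(p,np.array([.5009+c*ox,.135+n*ox,z])))
```

```text
0 0.2 [317.73990629 261.97027402]
0 0.19 [317.89031876 253.29800732]
0 0.181 [318.01374024 246.21981674]
0.006 0.2 [317.7508905  251.89619738]
0.006 0.19 [317.90440827 243.60978258]
0.006 0.181 [318.02995016 236.8675695 ]
0.011 0.2 [317.7618599  243.23582571]
0.011 0.19 [317.91780385 235.30755746]
0.011 0.181 [318.04497275 228.87318618]
```

Call:
servo_tool --motion '[[[0,0,3,0,0,0],[0,0,4,0,0,0],[0,0,4,0,0,0],[0,0,3,0,0,0],[0,0,0,0,0,0]]]'

```text
time: 5.35
ee_pos: [0.5012, 0.1351, 0.0718]
tcp_rot: [180.0, -0.1, 100.8]
wrist_force: [0.4, -0.7, 6.1]
opening: -0.0001
```

Run:
```python
from plan import *
p=bot.camera('side'); save({'color':cv2.resize(p['color'][130:270,150:320],None,fx=4,fy=4)},'s4')
o=bot.get_obs(); print(o['ee_pos'],o['wrist_force'],o['torque'],o['time'])
```

```text
[0.50123501 0.13505669 0.07198773] [ 0.32318168 -0.94464887  7.31794533] [-0.14616023 -0.09995716 -0.01394151] 5.4
```

View pics/s4.png

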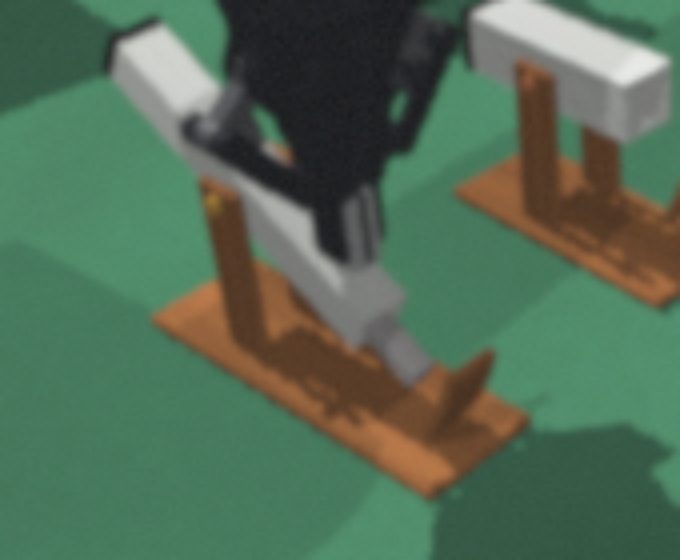

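Call:
servo_tool --motion '[[[0,0,3,0,0,0],[0,0,2,0,0,0],[0,0,0,0,0,0],[0,0,0,0,0,0],[0,0,0,0,0,0]]]'

```text
time: 5.9
ee_pos: [0.5015, 0.135, 0.0674]
tcp_rot: [179.9, -0.0, 100.8]
wrist_force: [-0.7, -1.7, 7.4]
opening: 0.0005
```

Run:
```python
from plan import *
p=bot.camera('side'); save({'color':cv2.resize(p['color'][130:270,150:320],None,fx=4,fy=4)},'s5')
o=bot.get_obs(); print(o['ee_pos'],o['wrist_force'],o['torque'],o['time'])
```

```text
[0.50145496 0.13497887 0.06738015] [ 0.26862957 -0.81701852  8.66731623] [-0.27308105 -0.03416289  0.01032126] 5.95
```

View pics/s5.png

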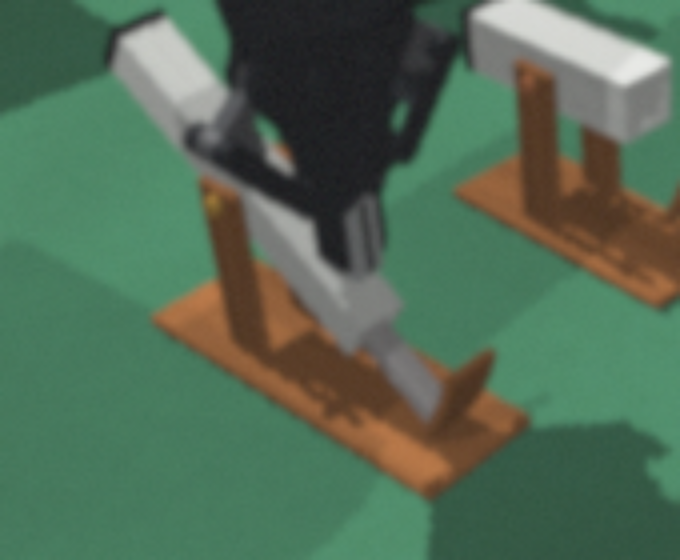

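Call:
servo_tool --motion '[[[0,0,-4,0,0,0],[0,0,-5,0,0,0],[0,0,-6,0,0,0],[0,0,-6,0,0,0],[0,0,-6,0,0,0]]]'

```text
time: 6.45
ee_pos: [0.5008, 0.1348, 0.0939]
tcp_rot: [-180.0, -0.0, 100.8]
wrist_force: [0.2, -0.3, -0.1]
opening: -0.0001
```

Call:
servo_tool --motion '[[[0,0,-6,0,0,0],[0,0,-10,0,0,0],[0,0,-20,0,0,0],[0,0,-20,0,0,0],[0,0,-20,0,0,0]]]'

```text
time: 6.95
ee_pos: [0.5009, 0.1346, 0.1709]
tcp_rot: [180.0, -0.0, 100.8]
wrist_force: [0.2, 0.5, -0.3]
opening: -0.0001
```

Call:
servo_tool --motion '[[[-12,0,0,0,0,0],[-12,0,0,0,0,0],[-12,0,0,0,0,0],[-12,0,0,0,0,0],[-7,0,0,0,0,0]]]' --gripper 50

```text
time: 7.45
ee_pos: [0.5112, 0.079, 0.1689]
tcp_rot: [-179.9, 0.0, 100.7]
wrist_force: [0.8, 0.4, -0.7]
opening: 0.05
```

Call:
servo_tool --motion '[[[0,0,0,0,0,0],[0,0,0,0,0,0],[0,0,0,0,0,0]]]'

```text
time: 7.75
ee_pos: [0.5112, 0.0808, 0.1695]
tcp_rot: [-180.0, -0.0, 100.8]
wrist_force: [-0.0, -0.6, -0.3]
opening: 0.0498
```

Run:
```python
from plan import *
p=bot.camera('side'); save({'color':cv2.resize(p['color'][130:270,150:320],None,fx=4,fy=4)},'s6')
p=bot.camera('wrist'); save(p,'w6'); np.save('w6.npy',p,allow_pickle=True)
plan([.5104,.0810,.10],100.7,5)
```

```text
[[0.0, -0.0, 14.0, -0.0, -0.0, 0.0], [0.0, -0.0, 14.0, -0.0, -0.0, 0.001], [0.0, -0.0, 14.0, -0.0, -0.0, 0.0], [0.0, -1.0, 14.0, -0.0, -0.0, 0.0], [0.2, 0.2, 13.6, -0.0, -0.0, 0.001]]
end [0.51040642 0.08096979 0.09998434] [-1.79999313e+02 -4.01400374e-03  1.00691271e+02] from [0.51123141 0.08091787 0.16958432] [-1.79999321e+02 -4.01537069e-03  1.00805862e+02] 7.85 [ 0.22139896 -0.20715253 -0.43727588] 0.04975091919033041
```

View pics/s6.png

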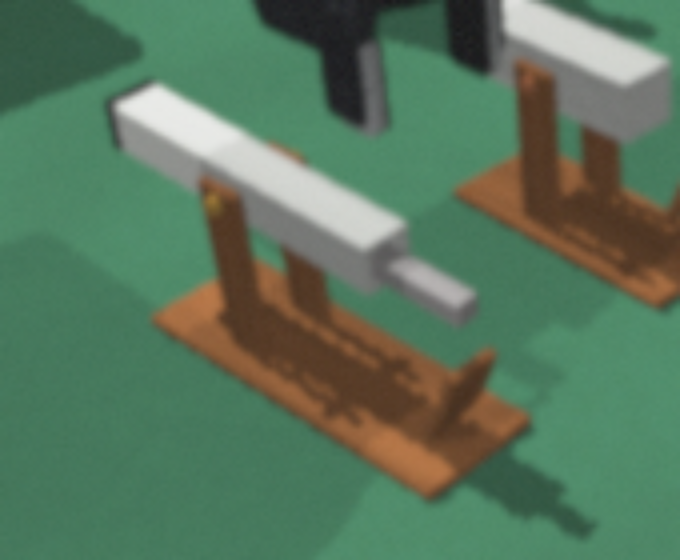

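View pics/w6.png

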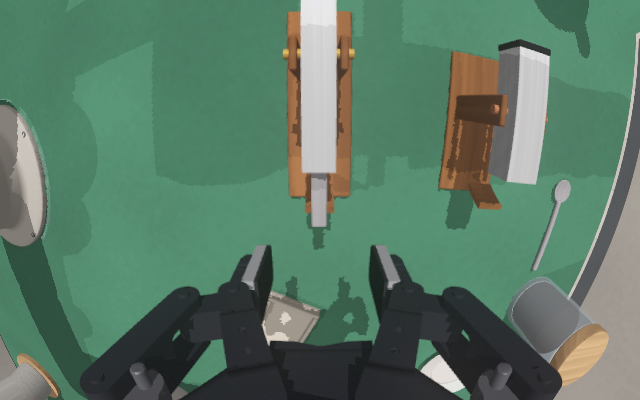

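Run:
```python
from wfit import *
S=np.load('side0.npy',allow_pickle=True).item()
u=lambda q:((q[0]-150)*4+1.5,(q[1]-130)*4+1.5)
for z in (.1695,.16,.15): print(z,np.round(u(proj(S,[.4847,.0759,z]))))
W=np.load('w6.npy',allow_pickle=True).item()
c,n=np.cos(np.radians(-79.3)),np.sin(np.radians(-79.3))
for x in (85,120,128,132):
  for y,z in ((-6,93),(6,93)):
    P=np.array([.489+(c*x-n*y)/1000,.194+(n*x+c*y)/1000,z/1000]); print(x,y,np.round(fproj(W,P)),np.round(u(proj(S,P))))
for z in (.1695,.15):
  for y in(-.025,.025):
    print(z,y,fproj(W,np.array([.5112-n*y,.0809+c*y,z])))
```

```text
0.1695 [369. 140.]
0.16 [372. 162.]
0.15 [375. 185.]
85 -6 [311. 170.] [377. 255.]
85 6 [328. 170.] [399. 242.]
120 -6 [312. 215.] [437. 287.]
120 6 [327. 215.] [458. 273.]
128 -6 [312. 225.] [451. 295.]
128 6 [327. 225.] [472. 281.]
132 -6 [312. 230.] [458. 299.]
132 6 [327. 230.] [479. 285.]
0.1695 -0.025 [273.26539899 257.07490827]
0.1695 0.025 [367.78995887 257.1810359 ]
0.15 -0.025 [277.85732391 241.48381541]
0.15 0.025 [363.16712836 241.58513039]
```

Call:
servo_tool --motion '[[[0,0,20,0,0,0],[0,0,25,0,0,0],[0,0,20,0,0,0],[0,0,15,0,0,0],[0,0,10,0,0,0]]]'

```text
time: 8.35
ee_pos: [0.511, 0.0807, 0.0785]
tcp_rot: [-180.0, -0.0, 100.8]
wrist_force: [-0.1, -0.3, -0.1]
opening: 0.0502
```

Call:
servo_tool --motion '[[[0,0,5,0,0,0],[0,0,4,0,0,0],[0,0,0,0,0,0]]]'

```text
time: 8.65
ee_pos: [0.5114, 0.0806, 0.0707]
tcp_rot: [180.0, 0.0, 100.8]
wrist_force: [-0.7, 0.0, 0.8]
opening: 0.0501
```

Run:
```python
from plan import *
p=bot.camera('side'); save({'color':cv2.resize(p['color'][130:270,150:320],None,fx=4,fy=4)},'s7')
p=bot.camera('wrist'); save(p,'w7')
o=bot.get_obs(); print(o['ee_pos'],o['wrist_force'],o['time'])
```

```text
[0.51164982 0.08058017 0.07120346] [ 0.63370741 -0.46991441  0.5706235 ] 8.75
```

View pics/s7.png

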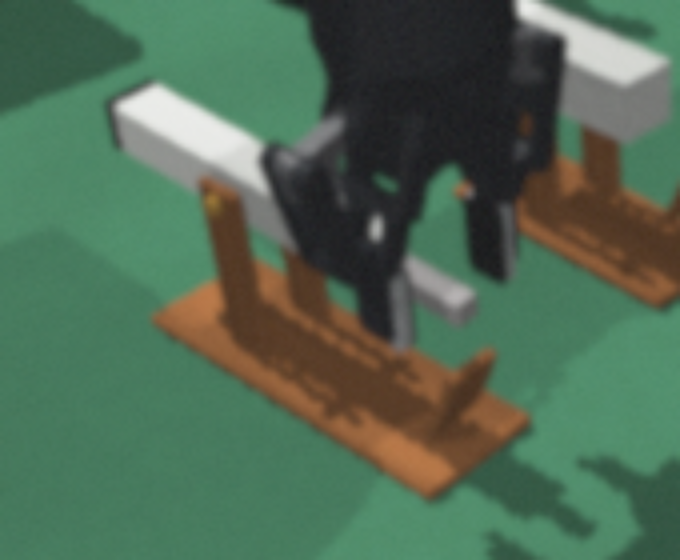

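View pics/w7.png

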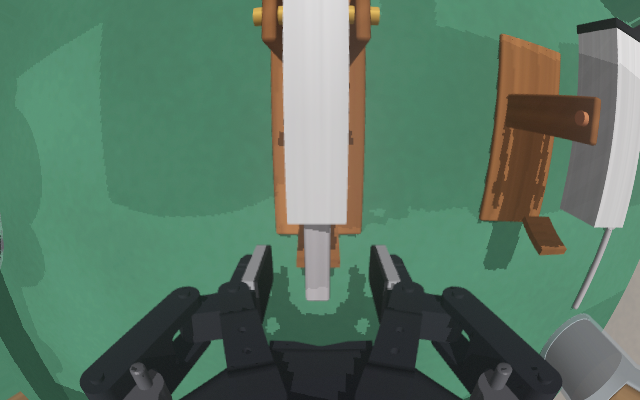

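Call:
servo_tool --motion '[[[0,-1,2,0,0,0],[0,0,2,0,0,0],[0,0,0,0,0,0]]]'

```text
time: 9.05
ee_pos: [0.5102, 0.0803, 0.0664]
tcp_rot: [-180.0, 0.0, 100.8]
wrist_force: [-0.6, 0.2, -0.1]
opening: 0.05
```

Call:
servo_tool --motion '[[[0,0,0,0,0,0],[0,0,0,0,0,0],[0,0,0,0,0,0],[0,0,0,0,0,0],[0,0,0,0,0,0]]]' --gripper 0 --newtons 50

```text
time: 9.55
ee_pos: [0.5104, 0.0804, 0.0667]
tcp_rot: [180.0, -0.0, 100.8]
wrist_force: [0.1, 0.4, 0.1]
opening: 0.0108
```

Run:
```python
from plan import *
p=bot.camera('side'); save({'color':cv2.resize(p['color'][130:270,150:320],None,fx=4,fy=4)},'s8')
p=bot.camera('wrist'); save(p,'w8')
o=bot.get_obs(); print(o['ee_pos'],o['wrist_force'],o['opening'],o['time'])
```

```text
[0.51037984 0.08035709 0.06661988] [ 0.2364671  -0.32609652  0.41556934] 0.01078844089881738 9.65
```

View pics/s8.png

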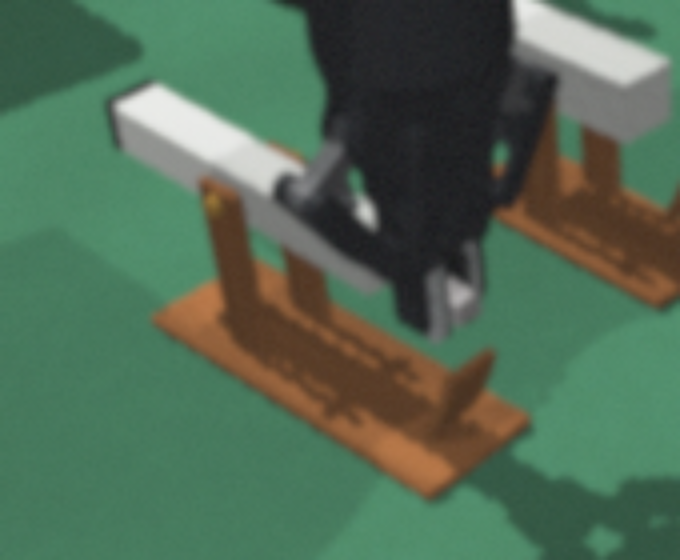

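View pics/w8.png

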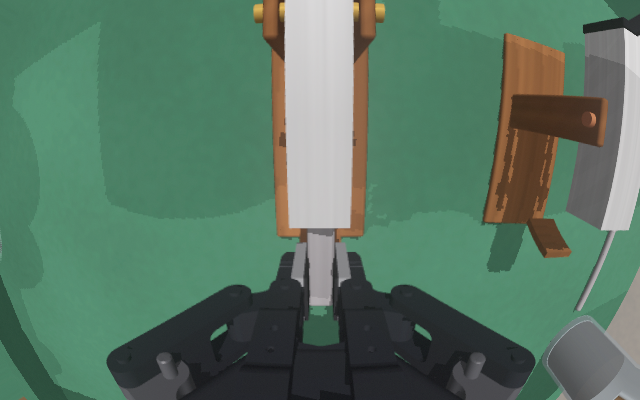

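Call:
servo_tool --motion '[[[-6,0,0,0,0,0],[-12,0,0,0,0,0],[-15,0,0,0,0,0],[-15,0,0,0,0,0],[-15,0,0,0,0,0]]]'

```text
time: 10.15
ee_pos: [0.5223, 0.0167, 0.0665]
tcp_rot: [-180.0, 0.0, 100.7]
wrist_force: [0.2, 1.2, 0.2]
opening: 0.0107
```

Call:
servo_tool --motion '[[[-15,0,0,0,0,0],[-15,0,0,0,0,0],[-15,0,0,0,0,0],[-15,0,0,0,0,0],[-10,0,0,0,0,0]]]'

```text
time: 10.65
ee_pos: [0.5354, -0.0517, 0.0665]
tcp_rot: [-180.0, 0.0, 100.7]
wrist_force: [0.8, 0.3, -0.7]
opening: 0.011
```

Run:
```python
from plan import *
p=bot.camera('side'); save(p,'s9');np.save('s9.npy',p,allow_pickle=True)
p=bot.camera('wrist'); save(p,'w9'); np.save('w9.npy',p,allow_pickle=True)
o=bot.get_obs(); print(o['ee_pos'],o['wrist_force'],o['opening'],o['time'])
```

```text
[ 0.53537259 -0.05155596  0.06650146] [-0.24432793  0.11044282 -0.84945235] 0.01134906139865395 10.75
```

View pics/s9.png

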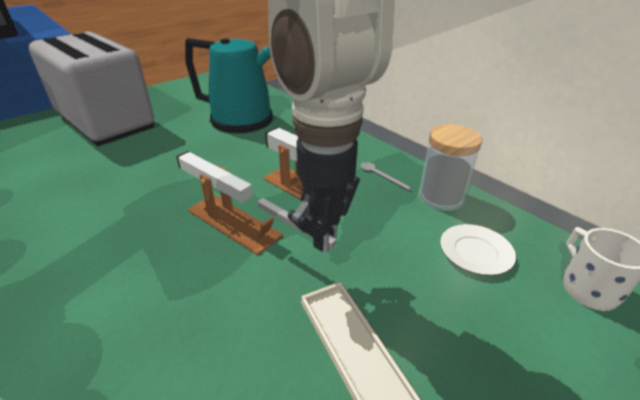

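View pics/w9.png

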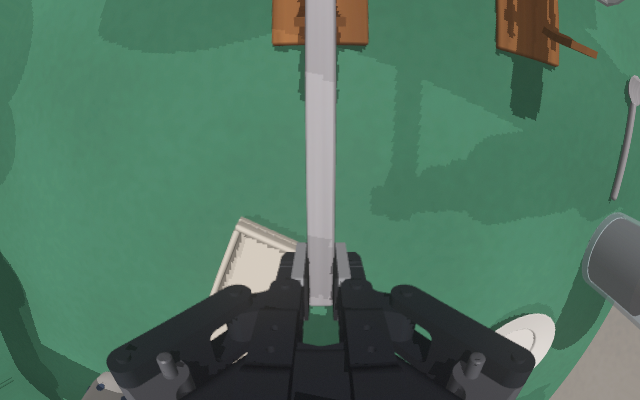

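Run:
```python
import cv2
a=cv2.imread('pics/s9.png');cv2.imwrite('pics/s9c.png',cv2.resize(a[170:270,230:360],None,fx=6,fy=6,interpolation=cv2.INTER_CUBIC))
from h import *
S=np.load('s9.npy',allow_pickle=True).item()
u=lambda q:np.round(((q-[230,170])*6+2.5))
tx=np.array([np.cos(np.radians(100.75)),np.sin(np.radians(100.75))]);ty=np.array([tx[1],-tx[0]])
E=np.array([.5354,-.0516])
for nm,x,y,z in (('nose top L',-14.5,-6,23),('nose top R',-14.5,6,23),('nose bot L',-14.5,-6,11),('tail top L',135.5,-6,23),('tail top R',135.5,6,23),('tail bot L',135.5,-6,11),('tip',-11,-8,0),('tip',-11,8,0)):
    P=E+(tx*x+ty*y)/1000; print(nm,u(proj(S,[*P,.0665+z/1000])), 'per +10mm z',u(proj(S,[*P,.0765+z/1000])))
```

```text
nose top L [605. 437.] per +10mm z [606. 405.]
nose top R [636. 410.] per +10mm z [637. 379.]
nose bot L [604. 474.] per +10mm z [605. 443.]
tail top L [161. 194.] per +10mm z [158. 164.]
tail top R [194. 173.] per +10mm z [191. 143.]
tail bot L [165. 229.] per +10mm z [162. 200.]
tip [586. 505.] per +10mm z [587. 475.]
tip [626. 469.] per +10mm z [627. 439.]
```

View pics/s9c.png

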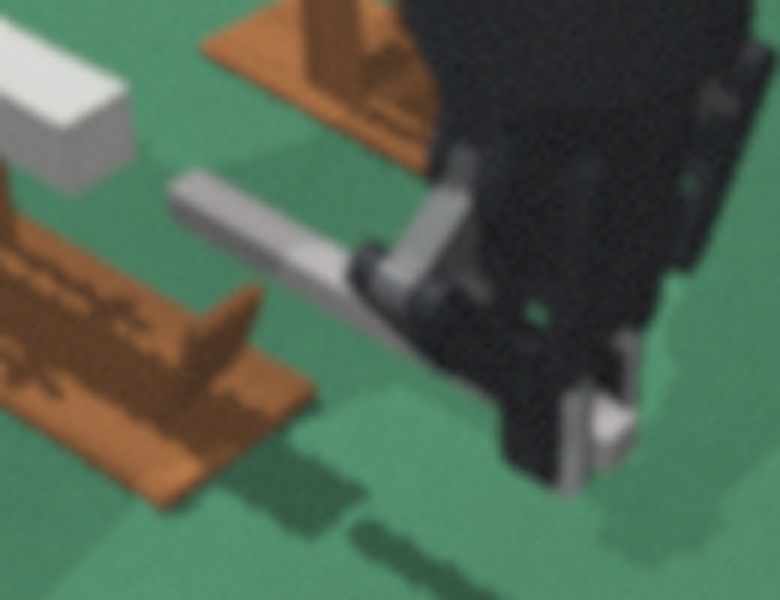

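```bash
python3 -c "
from plan import *
plan([.4693,-.2336,.085],75.7,10)"
```

```text
[[-17.0, -10.0, -2.0, -0.0, 0.0, 0.044], [-17.0, -9.0, -2.0, -0.0, 0.0, 0.043], [-17.0, -8.0, -2.0, -0.0, 0.0, 0.044], [-18.0, -8.0, -1.0, -0.0, 0.0, 0.043], [-18.0, -7.0, -2.0, -0.0, 0.0, 0.044]]
[[-19.0, -6.0, -2.0, -0.0, 0.0, 0.044], [-18.0, -5.0, -2.0, -0.0, 0.0, 0.043], [-19.0, -5.0, -2.0, -0.0, 0.0, 0.044], [-19.0, -3.0, -2.0, -0.0, 0.0, 0.044], [-19.2, -2.8, -1.5, -0.0, 0.0, 0.043]]
end [ 0.46932038 -0.23356815  0.08502077] [-1.79996157e+02  5.36076495e-03  7.57085147e+01] from [ 0.53537259 -0.05155596  0.06650146] [-1.79994252e+02  3.23615592e-03  1.00689475e+02] 10.75 [-0.24432793  0.11044282 -0.84945235] 0.01134906139865395
```

Call:
servo_tool --motion '[[[-17,-10,-4,0,0,0.044],[-17,-9,-4,0,0,0.043],[-17,-8,-3,0,0,0.044],[-18,-8,-2,0,0,0.043],[-18,-7,-1,0,0,0.044]]]'

```text
time: 11.25
ee_pos: [0.502, -0.1414, 0.0809]
tcp_rot: [180.0, -0.0, 88.2]
wrist_force: [-0.5, 0.3, -1.4]
opening: 0.011
```

Call:
servo_tool --motion '[[[-19,-6,-1,0,0,0.044],[-18,-5,-1,0,0,0.043],[-19,-5,-1,0,0,0.044],[-19,-3,-1,0,0,0.044],[-19,-3,0,0,0,0.043]]]'

```text
time: 11.75
ee_pos: [0.4692, -0.2324, 0.0848]
tcp_rot: [180.0, -0.0, 75.7]
wrist_force: [-0.3, -0.1, -0.6]
opening: 0.011
```

Call:
servo_tool --motion '[[[0,0,0,0,0,0],[0,0,0,0,0,0]]]'

```text
time: 11.95
ee_pos: [0.4693, -0.2319, 0.0846]
tcp_rot: [-180.0, -0.0, 75.8]
wrist_force: [-0.7, -0.6, -0.2]
opening: 0.0111
```

Run:
```python
from plan import *
p=bot.camera('wrist'); save(p,'w10'); np.save('w10.npy',p,allow_pickle=True)
p=bot.camera('side'); save(p,'s10'); np.save('s10.npy',p,allow_pickle=True)
o=bot.get_obs(); print(o['ee_pos'],o['tcp_rot'],o['wrist_force'],o['opening'],o['time'])
```

```text
[ 0.46947266 -0.23141656  0.08454614] [-1.79993813e+02 -1.58101412e-02  7.58702100e+01] [-0.1642136   0.89821853 -0.81500884] 0.010880023138455232 12.05
```

View pics/w10.png

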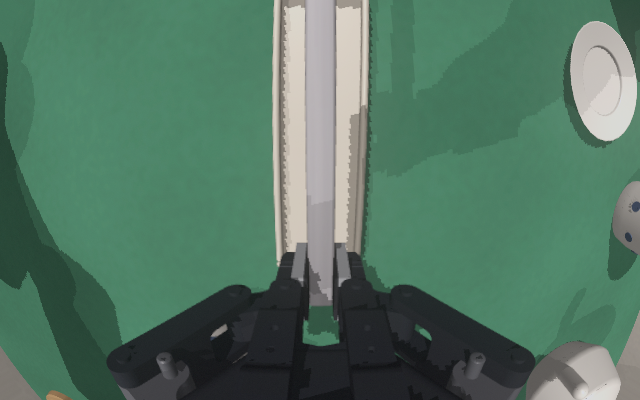

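View pics/s10.png

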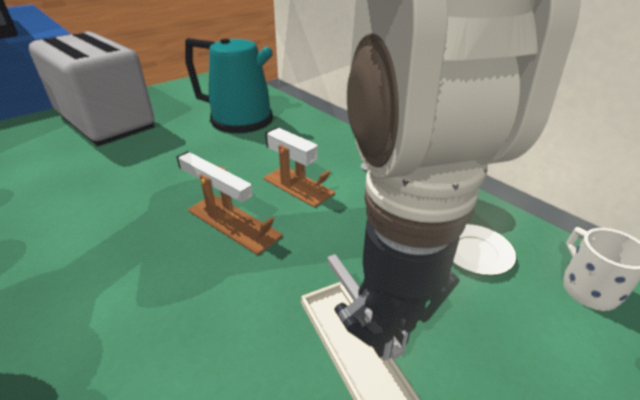

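Call:
servo_tool --motion '[[[0,0,15,0,-0.02,0],[0,0,15,0,-0.02,0],[0,0,15,0,-0.02,0],[0,0,12,0,-0.02,0],[0,0,5,0,0,0]]]'

```text
time: 12.55
ee_pos: [0.4685, -0.233, 0.0214]
tcp_rot: [-179.9, 4.6, 75.9]
wrist_force: [0.6, -0.3, 0.2]
opening: 0.0108
```

Call:
servo_tool --motion '[[[0,0,3,0,0,0],[0,0,3,0,0,0],[0,0,2,0,0,0],[0,0,0,0,0,0]]]'

```text
time: 12.95
ee_pos: [0.4686, -0.2349, 0.0148]
tcp_rot: [180.0, 4.6, 75.8]
wrist_force: [-0.9, 1.2, 0.2]
opening: 0.0111
```

Run:
```python
from plan import *
p=bot.camera('wrist'); save(p,'w11')
p=bot.camera('side'); save({'color':cv2.resize(p['color'][230:380,280:440],None,fx=5,fy=4.0)},'s11')
p=bot.camera('side'); save({'color':cv2.resize(p['color'][230:380,280:440],None,fx=4,fy=4)},'s11')
o=bot.get_obs(); print(o['ee_pos'],o['tcp_rot'],o['wrist_force'],o['opening'],o['time'])
```

```text
[ 0.46870462 -0.23493097  0.01494461] [179.97612835   4.58551233  75.77648995] [ 1.11241353 -0.82937709 -0.1689147 ] 0.01060068329742783 13.1
```

View pics/w11.png

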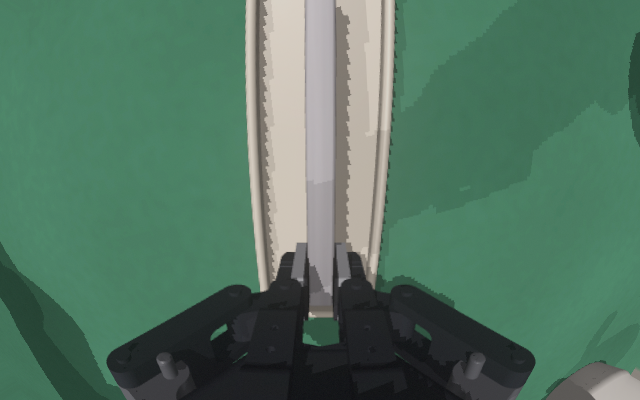

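View pics/s11.png

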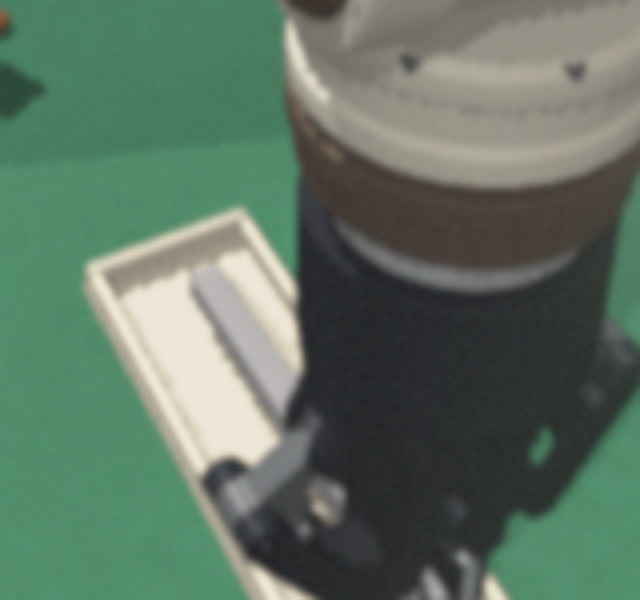

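Call:
servo_tool --motion '[[[0,0,2,0,0,0],[0,0,2,0,0,0],[0,0,2,0,0,0],[0,0,0,0,0,0],[0,0,0,0,0,0]]]'

```text
time: 13.6
ee_pos: [0.4684, -0.2352, 0.0086]
tcp_rot: [-180.0, 4.6, 75.8]
wrist_force: [0.3, -0.1, -1.2]
opening: 0.0108
```

Call:
servo_tool --motion '[[[0,0,2,0,0,0],[0,0,0,0,0,0],[0,0,0,0,0,0]]]'

```text
time: 13.9
ee_pos: [0.4684, -0.2353, 0.0066]
tcp_rot: [-180.0, 4.6, 75.8]
wrist_force: [-0.4, 0.2, 0.5]
opening: 0.0107
```

Call:
servo_tool --motion '[[[0,0,1,0,0,0],[0,0,0,0,0,0],[0,0,0,0,0,0]]]'

```text
time: 14.2
ee_pos: [0.4684, -0.2354, 0.0057]
tcp_rot: [180.0, 4.6, 75.8]
wrist_force: [0.8, 0.0, -0.8]
opening: 0.0112
```

Call:
servo_tool --motion '[[[0,0,1,0,0,0],[0,0,0,0,0,0],[0,0,0,0,0,0]]]'

```text
time: 14.5
ee_pos: [0.4684, -0.2355, 0.0047]
tcp_rot: [-180.0, 4.6, 75.8]
wrist_force: [-0.0, 0.8, 0.8]
opening: 0.011
```

Call:
servo_tool --motion '[[[0,0,1,0,0,0],[0,0,0,0,0,0],[0,0,0,0,0,0]]]'

```text
time: 14.8
ee_pos: [0.4683, -0.2356, 0.0036]
tcp_rot: [-180.0, 4.6, 75.8]
wrist_force: [-0.2, 0.0, -0.3]
opening: 0.0111
```

Run:
```python
from plan import *
p=bot.camera('side'); save({'color':cv2.resize(p['color'][250:400,300:460],None,fx=4,fy=4)},'s12')
fs=[]
for i in range(4): bot.camera('top'); o=bot.get_obs(); fs.append(o['wrist_force'])
print(o['ee_pos'],np.mean(fs,0),o['time'])
```

```text
[ 0.46840664 -0.23562188  0.00375659] [ 0.37365716  0.057915   -0.36493742] 15.05
```

View pics/s12.png

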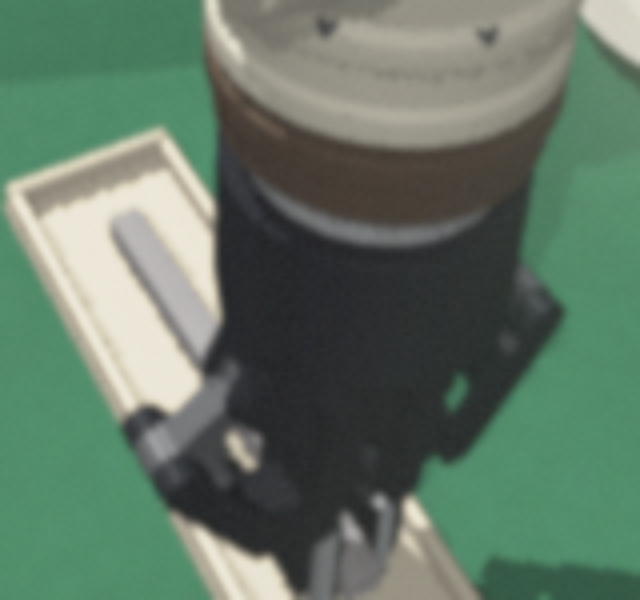

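Call:
servo_tool --motion '[[[0,0,1,0,0,0],[0,0,0,0,0,0],[0,0,0,0,0,0]]]'

```text
time: 15.35
ee_pos: [0.4685, -0.2357, 0.0032]
tcp_rot: [180.0, 4.6, 75.8]
wrist_force: [-1.3, 0.8, 5.1]
opening: 0.0111
```

Call:
servo_tool --motion '[[[0,0,1,0,0,0],[0,0,0,0,0,0],[0,0,0,0,0,0]]]'

```text
time: 15.65
ee_pos: [0.4686, -0.2357, 0.0031]
tcp_rot: [179.9, 4.6, 75.8]
wrist_force: [-5.2, 3.5, 13.0]
opening: 0.0108
```

Call:
servo_tool --motion '[[[0,0,1,0,0,0],[0,0,0,0,0,0],[0,0,0,0,0,0]]]'

```text
time: 15.95
ee_pos: [0.4686, -0.2358, 0.003]
tcp_rot: [179.9, 4.6, 75.8]
wrist_force: [-8.1, 5.6, 21.3]
opening: 0.0109
```

Run:
```python
from plan import *
p=bot.camera('side'); save({'color':cv2.resize(p['color'][250:400,300:460],None,fx=4,fy=4)},'s13')
fs=[];ts=[]
for i in range(4): bot.camera('top'); o=bot.get_obs(); fs.append(o['wrist_force']); ts.append(o['torque'])
print(o['ee_pos'],np.mean(fs,0),np.mean(ts,0),o['time'])
```

```text
[ 0.46863646 -0.23577516  0.00299968] [-7.30771903  5.85496568 21.89274312] [ 1.0514758   1.72213184 -0.10792319] 16.2
```

View pics/s13.png

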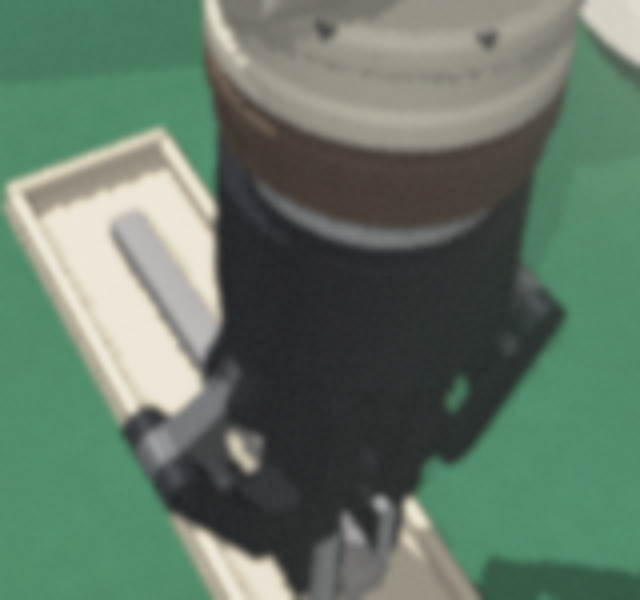

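Call:
servo_tool --motion '[[[0,0,-2,0,0,0],[0,0,-2,0,0,0],[0,0,0,0,0,0]]]'

```text
time: 16.5
ee_pos: [0.4685, -0.2356, 0.0047]
tcp_rot: [180.0, 4.6, 75.8]
wrist_force: [-0.9, -0.4, -0.6]
opening: 0.011
```

Run:
```python
from plan import *
p=bot.camera('wrist'); save({'color':cv2.resize(p['color'][180:340,220:420],None,fx=4,fy=3.7)},'w14')
o=bot.get_obs();print(o['ee_pos'],o['wrist_force'],o['torque'],o['time'])
```

```text
[ 0.46835508 -0.23553018  0.00446843] [ 0.80557584  0.5404162  -0.401139  ] [ 0.08780253 -0.0137214   0.01632247] 16.55
```

View pics/w14.png

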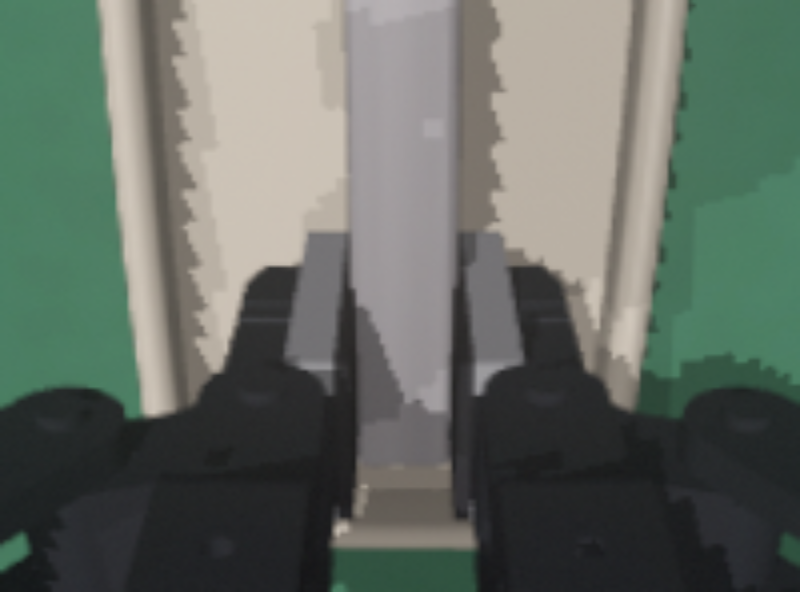

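Call:
servo_tool --motion '[[[0,-1,0,0,0,0],[0,0,0.5,0,0,0],[0,0,0,0,0,0]]]'

```text
time: 16.85
ee_pos: [0.4673, -0.2353, 0.0039]
tcp_rot: [-180.0, 4.6, 75.8]
wrist_force: [-0.0, 0.2, -0.8]
opening: 0.0106
```

Call:
servo_tool --motion '[[[0,0,0,0,0,0],[0,0,0,0,0,0],[0,0,0,0,0,0],[0,0,0,0,0,0]]]' --gripper 20 --newtons 20

```text
time: 17.25
ee_pos: [0.4675, -0.2353, 0.0042]
tcp_rot: [180.0, 4.6, 75.8]
wrist_force: [0.4, -0.0, -0.9]
opening: 0.0196
```

Run:
```python
from plan import *
p=bot.camera('wrist'); save({'color':cv2.resize(p['color'][180:340,220:420],None,fx=4,fy=3.7)},'w15')
o=bot.get_obs();print(o['ee_pos'],o['wrist_force'],o['torque'],o['opening'],o['time'])
```

```text
[ 0.46742197 -0.23531017  0.00421457] [-0.7678501   0.42116994  0.43610845] [ 0.09826268 -0.06813122  0.04007   ] 0.019716977892752008 17.3
```

View pics/w15.png

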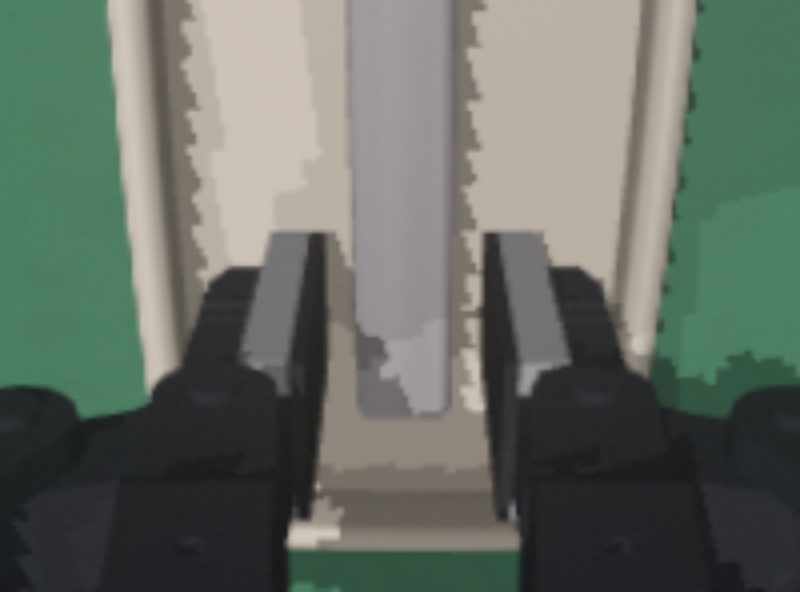

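Stick lies in the tray, free of both fingers. Lifting straight along the tool axis, then up.

Call:
servo_tool --motion '[[[0,0,-8,0,0,0],[0,0,-15,0,0,0],[0,0,-25,0,0,0],[0,0,-40,0,0,0],[0,0,-40,0,0,0]]]'

```text
time: 17.8
ee_pos: [0.4697, -0.2251, 0.1343]
tcp_rot: [180.0, 4.6, 75.8]
wrist_force: [0.2, -1.5, 0.4]
opening: 0.0199
```

Call:
servo_tool --motion '[[[-30,0,-30,0,0,0],[-40,0,-20,0,0,0],[-40,0,-10,0,0,0],[0,0,0,0,0,0],[0,0,0,0,0,0]]]'

```text
time: 18.3
ee_pos: [0.444, -0.3276, 0.2017]
tcp_rot: [179.9, 4.6, 75.7]
wrist_force: [0.4, 0.4, 0.1]
opening: 0.0197
```

Run:
```python
from plan import *
p=bot.camera('top'); save({'color':cv2.resize(p['color'][180:280,340:480],None,fx=5,fy=5)},'t16')
p=bot.camera('side'); save(p,'s16')
p=bot.camera('wrist'); save(p,'w16')
o=bot.get_obs();print(o['ee_pos'],o['wrist_force'],o['opening'],o['time'])
```

```text
[ 0.44425395 -0.3261515   0.20034276] [ 0.21137499  0.70599495 -0.43055797] 0.020004005200617705 18.45
```

View pics/t16.png

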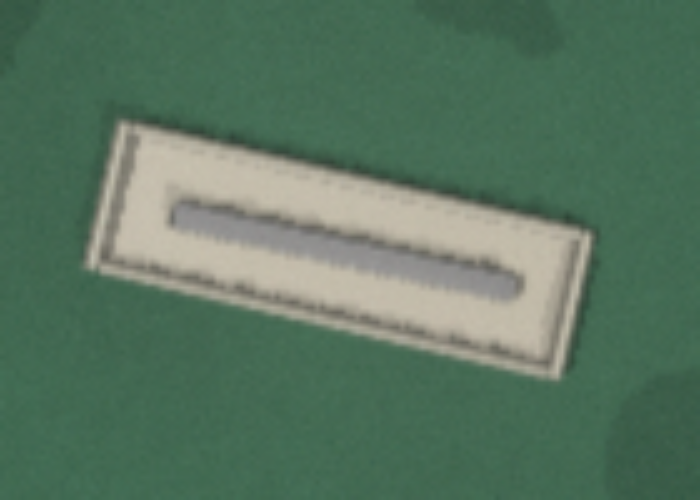

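View pics/s16.png

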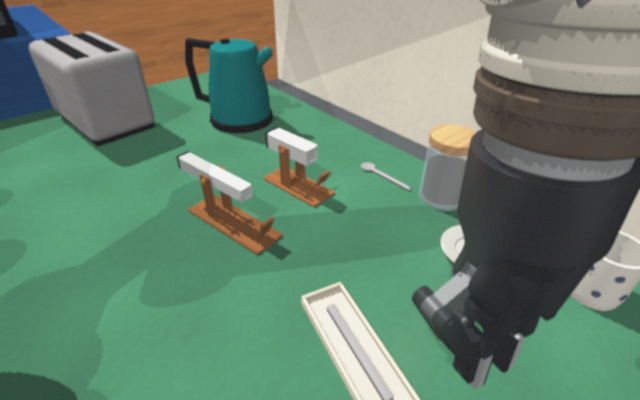

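View pics/w16.png

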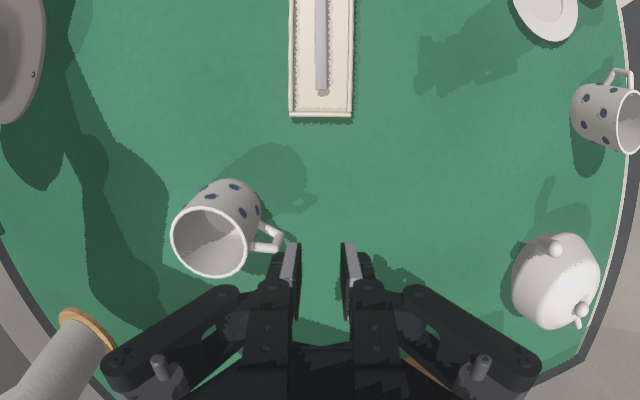

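```bash
python3 -c "
from workcell import bot
print(bot.job_done()); print(bot.get_obs()['time'])"
```

```text
the job is handed in; nothing more can be done
None
the job is handed in; nothing more can be done
```

I tilted the longer tube to its stop, so the stick slid out to the catch. I then let the tube level, gripped the stick about 30 mm past the mouth, drew it out horizontally and laid it in the ceramic rest. I handed the job in after about 18.5 s of the 54 s allowed, and no verdict was reported.

- **Last checks:** the top picture shows the stick lengthwise and close to centred in the rest. It appears flat in the top and side pictures. The fingers are about 0.2 m up and clear, and the wrist force is around zero.
- **Release not perfectly gentle:** I tipped the stick so its tail was at or just above the floor of the rest, then opened the fingers. The nose fell the last 10 mm or so.
- **Fingertip length disagreed with the data:** in the pictures and at contact, the closed fingertips stood about level with the reported TCP, not 19 mm ahead. I set the grasp and release heights from the pictures and contact instead.
- **Brief floor contact:** while I lowered the stick, what I take to be the fingertips pressed on the rest floor with about 22 N, and I backed off before letting go.

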